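Hold a lens barrel against the sprung stop of its cradle

TASK

Pick up the standing lens barrel (the tall one with the narrower nose on top) and lay it on its side in the V cradle of the fixture, nose towards the sprung brass stop but clear of it. Then slide it along the cradle until its nose presses the stop, and keep pressing with a steady force of about 9 newtons while a colleague fastens the clamp: the program finishes while the robot is still pressing, the barrel lying fully down in the V. Do not drop the barrel or knock it over, do not drive the stop to the end of its travel, and leave the other things on the bench where they are.

Things in the scene. Friction and masses are not known exactly. Their poses are not given: they have to be found in the camera images.
- barrel: lens barrel, starts standing upright, about 0.3 kg: plain aluminium cylinder 40 mm diameter and 85 mm long, then a coaxial dark steel nose 24 mm diameter and 25 mm long on its upper end (110 mm in all). Origin: centre of the flat tail face (underside as it stands); its z axis runs along the barrel from tail to nose
- nose (a point): centre of the flat end face of the barrel's nose, 110 mm from the barrel's origin along its z
- fixture: fixed fixture bolted to the bench. Origin on the bench surface, z up, x along the cradle towards the sprung stop. Base plate 90 mm wide, 12 mm thick, x = -100 to +150 mm. Stop housing 50 mm wide, 80 mm high, x = 108 to 148 mm
- seat (a point): middle of the V cradle on the axis of a seated barrel: fixture x = -20, y = 0, z = 60 mm. The aluminium V (90 degrees, open above and at both ends) runs 70 mm either way along x, is only 36 mm wide so that fingers can pass beside it; rims 47 mm, bottom of the V 32 mm above the bench
- stop_face (a point): centre of the square brass pad (28 x 28 mm, facing the cradle) of the sprung stop; at rest at x = 75 mm, y = 0, z = 60 mm of the fixture; it moves with the pad
- plunger (a joint): travel of the sprung stop, in m: 0 at rest (no preload), grows as it is pushed away from the cradle along the fixture's +x, end of travel 0.020. Spring 1 N per mm of travel (9 N = 0.009)
- short_cell: short lens cell, upright: 48 mm diameter, 34 mm high with a 32 mm diameter, 8 mm high top step. Origin: centre of its underside. Leave alone
- spacer: spacer ring lying flat, 60 mm outer and 42 mm inner diameter, 22 mm high. Origin: centre of its underside. Leave alone
- screwdriver: screwdriver with black handle, 170 mm, lying on the bench beyond the fixture. Origin near its middle. Leave alone
- bottle: small white bottle, 48 mm diameter, 120 mm high, upright. Origin: centre of its underside. Leave alone
- gauge_block: steel block 35 x 60 x 30 mm lying near the robot. Origin: centre of its underside. Leave alone
Mind the look-alikes: they are no part of the job. What is shaped like the barrel but orange is not meant.

How it is judged (in metres and radians):
On the way, in this order (a step that is already met when the one before it is completed fails the run):
1. the barrel lies in the V, nose towards the stop and clear of it (at least 3 mm) (angle between the z axis of barrel and the x axis of fixture, either way round below 0.1 rad and y of barrel in the frame of fixture between -0.006 and 0.006 m and z of barrel in the frame of fixture between 0.055 and 0.065 m and z of nose in the frame of fixture between 0.054 and 0.066 m and x of nose in the frame of fixture between -0.03 and 0.072 m and x of barrel in the frame of fixture below -0.03 m), for 0.2 s.
2. the barrel's nose has pressed the stop with 6 to 12 N for one second (contact force between barrel and plunger between 6 and 12 N and value of joint plunger above 0.005 m), for 1 s.
At the end, for the whole second after the job is handed in: the robot is still pressing the barrel (at least 4 N of robot contact); the barrel lies in the V within 3 mm of its seat at both ends and 0.05 rad of the cradle's direction, at rest, nose centre within 6 mm of the stop's face centre, and presses the stop with 6 to 12 N through the last second (contact force between barrel and plunger between 6 and 12 N and contact force between any of the fingers, the arm and barrel above 4 N and angle between the z axis of barrel and the x axis of fixture, either way round below 0.05 rad and y of barrel in the frame of fixture between -0.003 and 0.003 m and z of barrel in the frame of fixture between 0.057 and 0.063 m and z of nose in the frame of fixture between 0.057 and 0.063 m and distance between nose and stop_face below 0.006 m and linear speed of barrel below 0.01 m/s); the arm keeps its last pose, push and grip.
It fails at once if the sprung stop is driven to the end of its travel (value of joint plunger above 0.019 m).
It fails at once if the barrel is dropped or knocked over (contact force between the fingers and barrel below 0.1 N and (linear speed of barrel above 0.6 m/s or angular speed of barrel above 7 rad/s)).
It fails at once if another thing on the bench is moved by more than 25 mm (distance of any of short_cell, spacer, screwdriver, bottle, gauge_block from where it was at the start of the episode above 0.025 m).
It also fails if it takes over 64 s, if anything falls off the work surface, if the arm or the gripper's body presses on something with over 40 N, if the wrist force passes 120 N, or if a joint passes its speed limit or range.

ROBOT

A 6-joint arm with a two-finger parallel gripper is mounted at the origin on the work surface. World frame = base frame: x ahead of the robot, y to its left, z up, the work surface at z = 0. Lengths are in m, angles in degrees, forces in N, time in s.
With the tool pointing down it reaches from about 0.325 to 0.85 m from the base axis. Payload 15.5 kg.
Tool frame: the origin (TCP) lies midway between the tips of the shut fingers; the grasp point (between the pads) lies 19 mm behind it; y points along the fingers, x is the direction in which the jaws open and shut, and the axes are right-handed (so a half turn about y gives the same grasp; the last joint's range is limited). The gripper opens to 91 mm and grips with 3 to 60 N. Pads are 32 mm wide; open, the fingers measure 118 mm over their backs; the gripper's body (76 mm by 178 mm) begins 60 mm behind the grasp point.
Start: joints at [58.184, 28.281, 77.091, -0, 74.628, -5.472], TCP at [0.277, 0.56, 0.185] pointing down, gripper open.
Joint ranges: [-166.48, 166.48], [-47.26, 123.95], [12.59, 153.08], [-70.14, 250.14], [6.76, 159.57], [-176.63, 176.63]. Speed limits (degrees/s): [108.29, 108.29, 147.25, 172.46, 172.46, 172.46].

INTERFACE

Orientations are given as a 3x3 rotation matrix whose columns are the frame's x, y, z axes.
In Python, from bench import ctrl gives the robot as it stands. The module is installed in compiled form; this text tells all that it offers. Calls block until the motion is done:
- ctrl.goto(position, orientation): joint-space move of the TCP to a pose.
- ctrl.move_l(position, vel=0.15, ori=None, contact_N=None): straight line of the TCP; ori=None keeps the orientation; vel is the mean speed in m/s. With contact_N (N) it stops when the force on the tool has changed by that much, and returns True; else False.
- ctrl.movej(angles): joint-space move.
- ctrl.command_gripper(opening): opening from 0.0 (shut) to 1.0 (fully open); the grip force is fixed at half the most; returns when the fingers have stopped.
- ctrl.sleep(seconds).
- ctrl.ik(position, orientation): joint angles nearest the present ones, or None.
- ctrl.read_camera(name): name is "scene" or "top" or "wrist"; returns the picture (400x640x3 uint8, blue, green, red); there is no depth.
- ctrl.camera_params(name): a dict with "fx", "fy", "cx", "cy" (pixels), "pose" (4x4, takes a point from camera to world coordinates); the wrist camera has in their place "T_tool_cam" (4x4, takes a point from camera to tool coordinates, whose origin is the TCP and whose axes are the tool frame's). Camera axes: x right, y up, looking along -z (the intrinsics and any distortion apply to the point x, -y, -z); pixel columns grow to the right and rows downward; lengths in m; the calibration is good to about 2 mm. The wrist camera is an equidistant fisheye: a pixel r from the principal point sees the ray r / f radians off the axis. A picture is of the moment at which its call begins: read the wrist's pose just before it. camera_params takes no time and is no camera call.
A pose or a line that the arm cannot do raises ctrl.MotionError and nothing moves.
- ctrl.sign_off(): hands the job in, once; it reports no verdict.
Readings, each from a call of its own:
- ctrl.current_t(): time.
- ctrl.current_q(): joint angles.
- ctrl.current_dq(): joint speeds.
- ctrl.current_effort(): joint torques, N m.
- ctrl.current_tool_pos(): TCP position.
- ctrl.current_eef_rot(): TCP orientation.
- ctrl.current_contact_force(): force on the tool from outside, world axes, zero at the start.
- ctrl.current_wrist_torque(): the same for the moment, N m.
- ctrl.current_grip_width(): opening from 0.0 (shut) to 1.0 (fully open).
Only numpy, scipy, OpenCV 4.12 (cv2) and the standard library are available. Lean on these libraries where they do the work, as an engineer would, in place of code of your own. Each camera call takes 0.05 s, during which the arm holds its last target. There are 200 camera calls.

## Working session

There is one attempt and no reset: what is moved stays moved. The work goes in short steps, each a Python script; the robot and the scene stay as the last script left them, time stands still between calls to the robot, and variables do not carry over. Pictures are saved under pics/ and viewed, about 8 in all and at most 12, crops included, and the job is handed in when it is done.

```bash
mkdir -p pics
python3 - <<'E'
from bench import ctrl
import cv2,numpy as np
np.set_printoptions(precision=4,suppress=True)
for n in("scene","top"):
    cv2.imwrite(f"pics/{n}0.png",ctrl.read_camera(n)); print(n,ctrl.camera_params(n))
print(ctrl.camera_params("wrist"),ctrl.current_eef_rot(),ctrl.current_t())
E
```

```text
scene {'fx': 365.4250016772988, 'fy': 365.4250016772988, 'cx': 321.8465606292685, 'cy': 199.84412261613375, 'pose': array([[ 0.1699, -0.8367,  0.5206,  1.0101],
       [ 0.9854,  0.1521, -0.077 , -0.1263],
       [-0.0147,  0.5261,  0.8503,  0.861 ],
       [ 0.    ,  0.    ,  0.    ,  1.    ]])}
top {'fx': 366.0124246499723, 'fy': 366.0124246499723, 'cx': 323.3889659362281, 'cy': 197.6131725866406, 'pose': array([[-0.0178,  0.9909, -0.1334,  0.421 ],
       [-0.9998, -0.018 ,  0.0003, -0.039 ],
       [-0.0021,  0.1334,  0.9911,  1.0757],
       [ 0.    ,  0.    ,  0.    ,  1.    ]])}
{'fx': 309.70691628693146, 'fy': 309.70691628693146, 'cx': 319.7380577481589, 'cy': 194.23646034123985, 'T_tool_cam': array([[ 1.    , -0.0002,  0.0003, -0.0011],
       [ 0.0004,  0.2761, -0.9611, -0.1992],
       [ 0.0001,  0.9611,  0.2761,  0.0782],
       [ 0.    ,  0.    ,  0.    ,  1.    ]])} [[ 0.4438 -0.0006 -0.8961]
 [ 0.8961 -0.0009  0.4438]
 [-0.0011 -1.      0.0001]] 0.1
```

View pics/scene0.png

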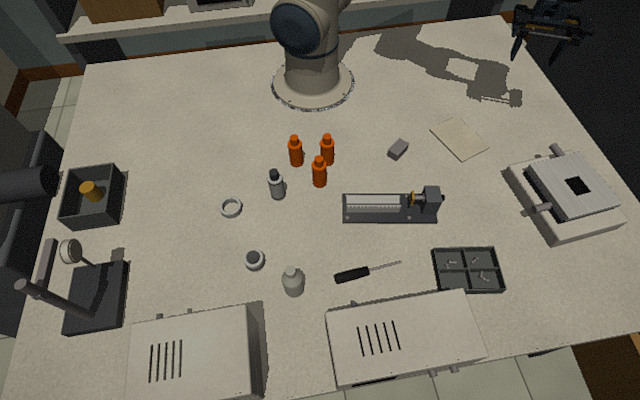

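View pics/top0.png

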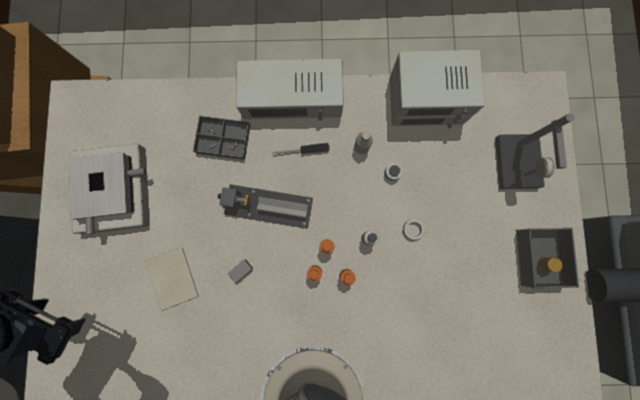

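Scene picture: the grey barrel with the dark nose is at (276,184). The orange look-alikes are at (296,150), (327,150) and (319,171), the bottle is at (292,281), the short cell at (254,260), the ring at (231,207), and the fixture at about (390,205) with its stop on the right. In the top view the barrel is at (370,239), the orange ones at (327,247), (314,273) and (347,277), and the fixture at (265,205) with its stop on the left. Only the grey one with the dark nose fits the description. I'll confirm it in an enlarged crop.

```bash
cat > h.py <<'E'
from bench import ctrl
import cv2,numpy as np
np.set_printoptions(precision=4,suppress=True)
def ray(n,u,v):
    p=ctrl.camera_params(n)
    d=np.array([(u-p["cx"])/p["fx"],-(v-p["cy"])/p["fy"],-1.])
    return p["pose"][:3,3],p["pose"][:3,:3]@d
def at(n,u,v,z):
    o,d=ray(n,u,v); return (o+d*(z-o[2])/d[2])
def proj(n,P):
    p=ctrl.camera_params(n);T=np.linalg.inv(p["pose"]);c=T[:3,:3]@np.asarray(P)+T[:3,3]
    return np.array([p["cx"]+p["fx"]*c[0]/-c[2],p["cy"]-p["fy"]*c[1]/-c[2]])
def wray(u,v,pos,R):
    p=ctrl.camera_params("wrist");x=np.array([u-p["cx"],v-p["cy"]])/p["fx"];t=np.hypot(*x)
    c=np.array([np.sin(t)*x[0]/t,-np.sin(t)*x[1]/t,-np.cos(t)]);T=p["T_tool_cam"]
    return pos+R@T[:3,3],R@T[:3,:3]@c
def wat(u,v,z,pos,R):
    o,d=wray(u,v,pos,R);return o+d*(z-o[2])/d[2]
def wproj(P,pos,R):
    p=ctrl.camera_params("wrist");T=p["T_tool_cam"];t=R.T@(np.asarray(P)-pos);c=T[:3,:3].T@(t-T[:3,3])
    r=np.hypot(c[0],c[1]);th=np.arctan2(r,-c[2])
    return np.array([p["cx"]+p["fx"]*th*c[0]/r,p["cy"]-p["fx"]*th*c[1]/r])
E
python3 - <<'E'
from h import *
a=cv2.imread("pics/scene0.png")[130:230,200:460];b=cv2.imread("pics/top0.png")[180:280,190:450]
cv2.imwrite("pics/crop.png",cv2.resize(np.vstack([a,b]),None,fx=3,fy=3,interpolation=cv2.INTER_CUBIC))
E
```

```text
(no output)
```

View pics/crop.png

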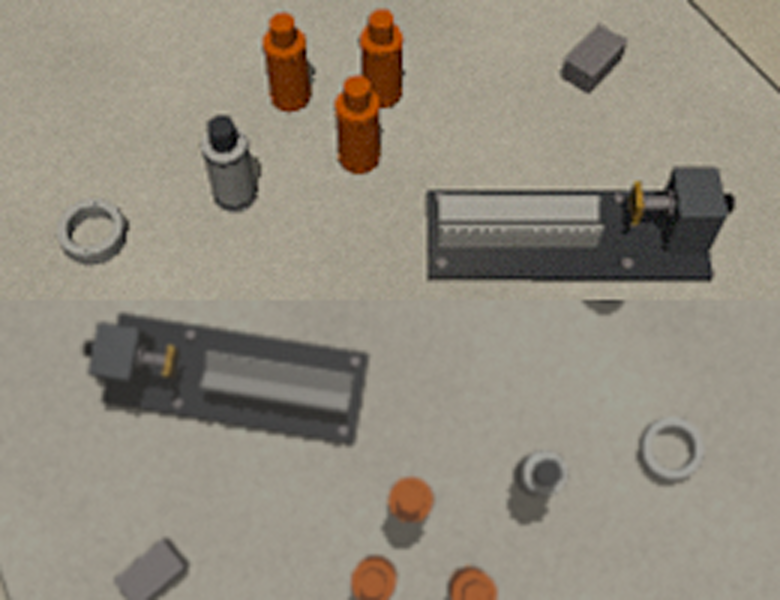

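The crop confirms it: the grey barrel's nose top is at scene (274,173) and top (372,238). The fixture's plate corners and its brass pad can also be read off. Next I'll compute poses.

Run:
```python
from h import *
T=lambda u,v,z:at("top",190+u/3,180+(v-300)/3,z)
S=lambda u,v,z:at("scene",200+u/3,130+v/3,z)
print("nose",T(546,473,.11),S(221,128,.11), "tail",S(236,199,0))
for n,(u,v) in dict(A=(121,315),B=(367,352),C=(352,442),D=(105,406)).items(): print(n,T(u,v,.012))
print("pad",T(170,360,.066),S(634,202,.06))
print("Vends",T(205,373,.047),T(355,390,.047))
for (u,v) in ((428,278),(711,278),(428,190)): print(S(u,v,.012))
print("orange",T(411,493,.11),"ring",T(670,450,.022))
```

```text
nose [ 0.4426 -0.1649  0.11  ] [ 0.4484 -0.1648  0.11  ] tail [ 0.45  -0.165  0.   ]
A [0.6066 0.2343 0.012 ]
B [ 0.5655 -0.0069  0.012 ]
C [0.478  0.0088 0.012 ]
D [0.5172 0.2484 0.012 ]
pad [0.554  0.1742 0.066 ] [0.5535 0.1746 0.06  ]
Vends [0.5435 0.1451 0.047 ] [0.5249 0.0038 0.047 ]
[ 0.5696 -0.0075  0.012 ]
[0.6134 0.2352 0.012 ]
[0.4798 0.0108 0.012 ]
orange [ 0.4274 -0.0465  0.11  ] ring [ 0.4643 -0.2957  0.022 ]
```

```bash
cat >> h.py <<'E'
def ori(yaw,pitch):
    "fingers pitched down from horizontal by pitch(deg), heading yaw(deg); z_t on the upper/forward side"
    a,p=np.radians([yaw,pitch]);f=np.array([np.cos(a),np.sin(a),0]);k=np.array([0,0,1.])
    y=np.cos(p)*f-np.sin(p)*k; z=np.sin(p)*f+np.cos(p)*k
    return np.c_[np.cross(y,z),y,z]
def tcp(g,R): return np.asarray(g)+.019*R[:,1]   # TCP for a grasp point
E
python3 - <<'E'
from h import *
yaw=np.degrees(np.arctan2(.986,.166))
b=np.array([.449,-.165,.055])
for yw in (yaw,yaw+15,yaw-20):
  for P in (15,25,35):
    R=ori(yw,P)
    print(yw,P,"pick",ctrl.ik(tcp(b,R),R),"pre",ctrl.ik(tcp(b-.1*R[:,1],R),R),"lift",ctrl.ik(tcp(b+[0,0,.2],R),R))
for P in (15,25,35):
    R=ori(yaw,90+P); print(P,"place",ctrl.ik(tcp([.538,.1,.06],R),R),ctrl.ik(tcp([.538,.1,.16],R),R))
R=ori(yaw,90);p=np.array([.53,.07,.30])
ctrl.goto([.33,.40,.35],ctrl.current_eef_rot())
ctrl.goto(p,R); p=ctrl.current_tool_pos();R=ctrl.current_eef_rot()
np.savez("w1.npz",p=p,R=R);cv2.imwrite("pics/w1.png",ctrl.read_camera("wrist"));print(ctrl.current_q(),ctrl.current_t())
E
```

```text
80.44347238605133 15 pick [-57.8611  62.1995  84.5737  40.7695 100.2944 -68.2569] pre [-63.0366  62.3344  73.8604  37.8628 110.5209 -63.906 ] lift [-57.8611  44.3365  84.9549  44.3588 113.2222 -55.9315]
80.44347238605133 25 pick [-56.5429  56.1787  87.9778  38.2357  92.606  -66.4296] pre [-61.671   54.9829  78.0932  34.9193 103.5237 -62.5258] lift [-56.5429  38.7816  85.4435  40.5677 108.0731 -53.6073]
80.44347238605133 35 pick [-54.4977  50.3168  91.4225  35.6122  84.7179 -63.8841] pre [-59.5183  47.7443  82.3364  32.0196  96.3472 -60.3139] lift [-54.4977  33.3873  86.1469  36.4757 102.7505 -50.8444]
95.44347238605133 15 pick [-51.6506  64.2606  74.5755  33.9014 109.8121 -67.6613] pre [-55.4948  65.9031  61.1204  33.2725 121.2145 -63.0338] lift [-51.6506  47.9301  74.9488  38.589  122.7213 -57.1597]
95.44347238605133 25 pick [-50.6679  58.393   78.5081  31.0881 101.8566 -67.0905] pre [-54.4816  58.6725  66.1957  29.7354 113.6958 -63.3192] lift [-50.6679  42.6037  76.0396  34.6362 117.2382 -56.6073]
95.44347238605133 35 pick [-49.1382  52.5955  82.74    28.4002  93.5155 -65.9107] pre
[... 449 characters left out ...]
.3022 -65.2876] lift [-63.9146  33.3355  99.2895  48.698   95.1726 -52.4172]
60.443472386051326 35 pick [-61.0145  47.7522 104.4398  47.2597  72.0669 -65.2749] pre [-68.1797  42.9616  98.1195  40.1687  82.8165 -60.3507] lift [-61.0145  27.6254  98.6586  44.328   90.2959 -46.5575]
15 place [ 13.3367  36.099   91.7107 -16.1224  59.1625  32.0421] [ 13.3367  28.5956  86.6503 -14.5809  71.2824  28.3854]
25 place [ 18.4689  39.6577  87.8676 -23.9538  66.7616  40.3681] [ 18.4689  32.2645  83.4165 -22.4509  77.6548  35.4746]
35 place [ 22.7711  44.0177  83.8277 -30.1316  74.9083  46.282 ] [ 22.7711  36.6325  80.1946 -29.1385  84.4929  40.7509]
[ 1.2357 15.3922 79.5443  0.0139 85.0591 10.6583] 2.5333
```

View pics/w1.png

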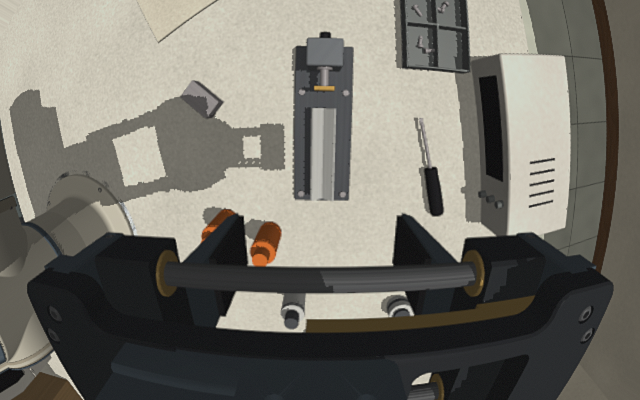

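Wrist picture: the fixture's plate has corners at about (294,199), (350,199), (353,47) and (293,47), with the pad at (324,88). The barrel's nose is at (291,318), between the fingers. I'll overlay my estimate to refine it.

```bash
cat > ov.py <<'E'
from h import *
def feats():
    P=[]
    for x in (-100,150):
        for y in (-45,45): P.append((x,y,12))
    for x in (-90,50):
        for y in (-18,18): P.append((x,y,47))
    for y in (-14,14): P.append((75,y,74))
    for y in (-25,25): P.append((108,y,80))
    return np.array(P)/1000
def F2W(P,o,yaw):
    a=np.radians(yaw);c,s=np.cos(a),np.sin(a);P=np.asarray(P)
    return np.c_[o[0]+c*P[:,0]-s*P[:,1],o[1]+s*P[:,0]+c*P[:,1],P[:,2]]
E
python3 - <<'E'
from ov import *
w=np.load("w1.npz");p,R=w["p"],w["R"];im=cv2.imread("pics/w1.png")
for u,v in ((294,199),(350,199),(353,47),(293,47)): print(wat(u,v,.012,p,R))
x0,y0,s=270,30,4
c=cv2.resize(im[y0:y0+150+30,x0:x0+110],None,fx=s*.83,fy=s*.83,interpolation=cv2.INTER_CUBIC);s*=.83
for q in F2W(feats(),(.538,.0996),80.44):
    u,v=wproj(q,p,R);print(u,v);cv2.circle(c,(int((u+.5-x0)*s),int((v+.5-y0)*s)),3,(0,0,255),1)
# top view crop alongside
t=cv2.imread("pics/top0.png");c2=cv2.resize(t[178:232,212:317],None,fx=4,fy=4,interpolation=cv2.INTER_CUBIC)
for q in F2W(feats(),(.538,.0996),80.44):
    u,v=proj("top",q);cv2.circle(c2,(int((u+.5-212)*4),int((v+.5-178)*4)),3,(0,0,255),1)
H=np.zeros((max(c.shape[0],c2.shape[0]),c.shape[1]+c2.shape[1],3),np.uint8);H[:c.shape[0],:c.shape[1]]=c;H[:c2.shape[0],c.shape[1]:]=c2
print(H.shape,c.shape);cv2.imwrite("pics/ov1.png",H)
E
```

```text
[0.4757 0.0078 0.012 ]
[ 0.5668 -0.0073  0.012 ]
[0.6086 0.2347 0.012 ]
[0.5169 0.2497 0.012 ]
349.31420404347494 198.63712543823408
294.71144609720494 198.5064088375274
351.57433525060554 43.900998767389865
293.4788265647079 43.6245704648195
333.98248322733696 198.9904492540664
310.41023153086326 198.93429452467217
335.05226917698036 105.95238188351523
310.0770047464387 105.85346204471286
333.1559208378581 87.66086291311301
312.4073341298431 87.56992755055211
341.68945884328906 63.438051676921305
304.06436102568824 63.25642940940449
(598, 785, 3) (598, 365, 3)
```

View pics/ov1.png

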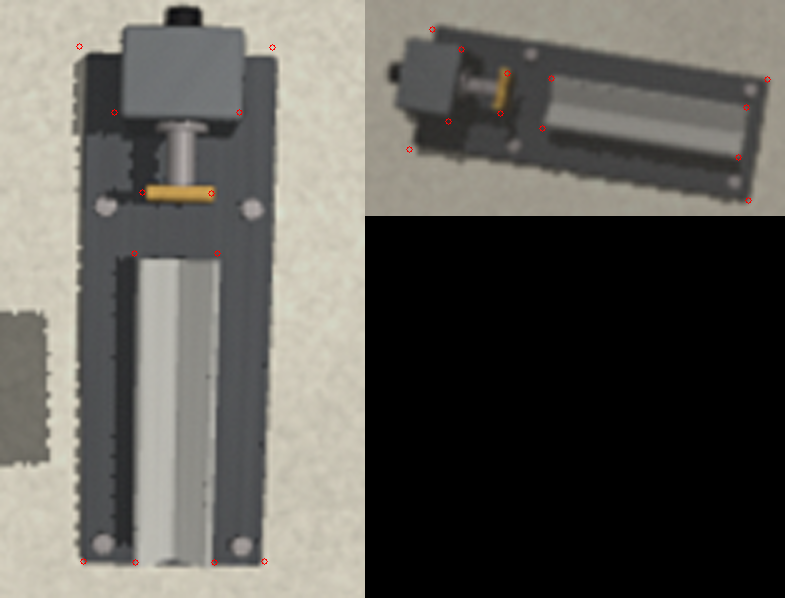

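Run:
```python
from ov import *
from scipy.optimize import least_squares
w=np.load("w1.npz");p,R=w["p"],w["R"]
ob=[(263,566),(81,565),(276,58),(79,55),(212,566),(134,566),(219,260),(139,260),(214,187),(146,187),(241,119),(124,119)]
ob=np.array(ob)/3.32+[270,30]-.5
obt={0:(766,79),1:(747,202),2:(434,27),3:(411,150),8:(510,69),9:(498,108),10:(462,42),11:(451,116)}
f=feats();I=list(obt);ot=(np.array([obt[i] for i in I])-[365,0])/4+[212,178]-.5
def rw(x): return (np.array([wproj(q,p,R) for q in F2W(f,x[:2],x[2])])-ob).ravel()
def rt(x): return (np.array([proj("top",q) for q in F2W(f[I],x[:2],x[2])])-ot).ravel()
for n,g in (("wrist",rw),("top",rt)):
    s=least_squares(g,[.538,.0996,80.44],x_scale=[.01,.01,1],loss="soft_l1");print(n,s.x,np.round(s.fun.reshape(-1,2),1).tolist())
for z,uv in ((.11,(291,319)),): print("barrel wrist",wat(*uv,z,p,R))
```

```text
wrist [ 0.5378  0.0973 79.8481] [[0.1, 0.2], [0.3, -0.1], [0.1, -1.4], [1.3, -1.4], [0.1, 0.5], [0.1, 0.2], [0.1, -0.2], [-0.8, -0.5], [-0.1, 3.6], [-0.3, 3.3], [0.6, -0.1], [-1.8, -0.7]]
top [ 0.5395  0.0996 79.6685] [[0.6, -0.0], [0.2, -0.4], [-0.0, -0.6], [-0.3, -1.3], [-0.4, 0.3], [0.7, 0.5], [0.1, 0.9], [-0.7, 0.2]]
barrel wrist [ 0.4451 -0.1585  0.11  ]
```

```bash
cat >> ov.py <<'E'
O=np.array([.5383,.0980]);YAW=79.75
B=np.array([.446,-.164])
E
python3 - <<'E'
from ov import *
R=ori(YAW,25);b=np.r_[B,.055]
ctrl.goto(tcp(b-.1*R[:,1]+[0,0,.2],R),R)
print(ctrl.current_q())
ctrl.move_l(tcp(b-.1*R[:,1],R),vel=.15)
p=ctrl.current_tool_pos();R=ctrl.current_eef_rot()
np.savez("w2.npz",p=p,R=R);im=ctrl.read_camera("wrist")
for z,r in((.11,12),(.085,20),(0,20)):
    pts=[wproj([B[0]+r/1e3*np.cos(a),B[1]+r/1e3*np.sin(a),z],p,R) for a in np.linspace(0,6.28,60)]
    for u,v in pts: cv2.circle(im,(int(u+.5),int(v+.5)),0,(0,0,255),-1)
cv2.imwrite("pics/w2.png",im);print(ctrl.current_q(),ctrl.current_t(),ctrl.current_contact_force())
E
```

```text
[-62.056   39.6319  74.5861  39.4531 118.4556 -50.2137]
[-62.1857  54.6292  79.0554  34.9765 102.8963 -62.8223] 5.675 [ 0.6443 -0.4552 -1.3513]
```

View pics/w2.png

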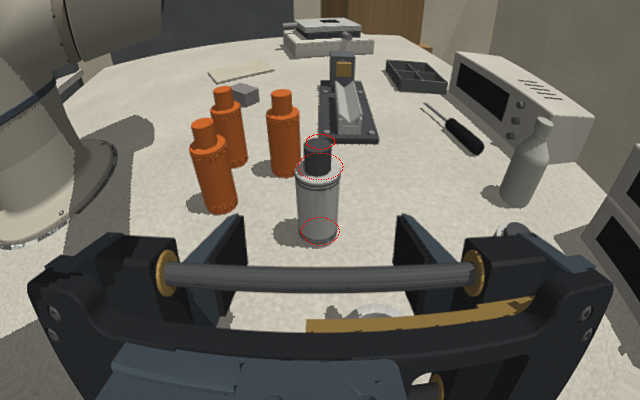

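The fisheye view shows the barrel between the jaws, about 2 px (2–3 mm) left of my model circles. Nose top is at (318,142) and the foot at (319,243). I'll correct to (0.444, -0.166), advance and grip.

```bash
sed -i 's/^B=.*/B=np.array([.444,-.166])/' ov.py
python3 - <<'E'
from ov import *
R=ori(YAW,25);b=np.r_[B,.055]
ctrl.move_l(tcp(b-.1*R[:,1],R),vel=.1,ori=R)
print(ctrl.move_l(tcp(b,R),vel=.08,contact_N=6),ctrl.current_tool_pos()-tcp(b,R))
f0=ctrl.current_contact_force();ctrl.command_gripper(0.2);print(ctrl.current_grip_width()*91,f0,ctrl.current_contact_force())
ctrl.sleep(.3);print(ctrl.current_contact_force())
ctrl.move_l(tcp(b+[0,0,.03],R),vel=.05);ctrl.sleep(.3);print(ctrl.current_grip_width()*91,ctrl.current_contact_force(),ctrl.current_t())
np.savez("w3.npz",p=ctrl.current_tool_pos(),R=ctrl.current_eef_rot());cv2.imwrite("pics/w3.png",ctrl.read_camera("wrist"))
E
```

```text
False [ 0.0001 -0.0005  0.    ]
37.461680041064106 [-0.1003 -0.0245 -0.2632] [-1.1409  0.163   0.9204]
[-1.0714  0.0355  0.4833]
37.334835151237925 [-0.1667  0.4511 -2.231 ] 9.55
```

View pics/w3.png

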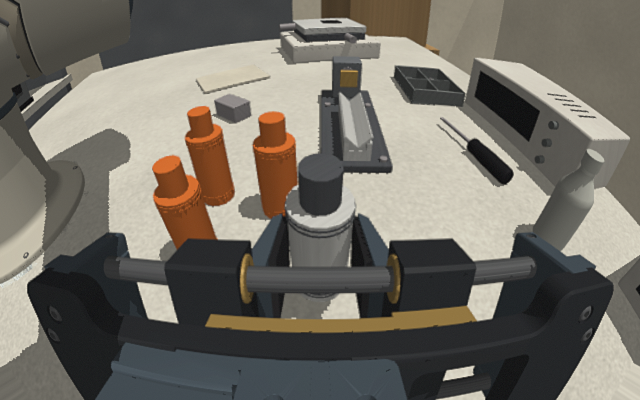

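The barrel is firmly held and still upright: nose at (320,165), jaws tight on its sides. Next I'll carry it to above the cradle.

```bash
cat >> ov.py <<'E'
def G(x,y,z): return F2W([(x/1e3,y/1e3,z/1e3)],O,YAW)[0]
E
python3 - <<'E'
from ov import *
R=ori(YAW,25);b=np.r_[B,.055]
ctrl.move_l(tcp(b+[0,0,.25],R),vel=.15)
R2=ori(YAW,70);m=np.r_[(B+G(-5,0,0)[:2])/2,.32]
ctrl.goto(tcp(m,R2),R2)
R3=ori(YAW,115);ctrl.goto(tcp(G(-5,0,170),R3),R3)
ctrl.move_l(tcp(G(-5,0,95),R3),vel=.1);ctrl.sleep(.3)
print(ctrl.current_q(),ctrl.current_grip_width()*91,ctrl.current_contact_force(),ctrl.current_t())
p=ctrl.current_tool_pos();R=ctrl.current_eef_rot();im=ctrl.read_camera("wrist")
np.savez("w4.npz",p=p,R=R)
for q in F2W(feats(),O,YAW):
    u,v=wproj(q,p,R);cv2.circle(im,(int(u+.5),int(v+.5)),1,(0,0,255),-1)
s=cv2.resize(ctrl.read_camera("scene")[110:240,320:470],None,fx=3,fy=3,interpolation=cv2.INTER_CUBIC)
H=np.zeros((400,790,3),np.uint8);H[:,:340]=im[:,150:490];H[:390,340:]=s
cv2.imwrite("pics/w4.png",H)
E
```

```text
[ 17.7914  36.7607  86.8378 -23.3341  70.3323  38.7034] 37.40643747864352 [ 0.4921 -0.6949 -2.8853] 14.45
```

View pics/w4.png

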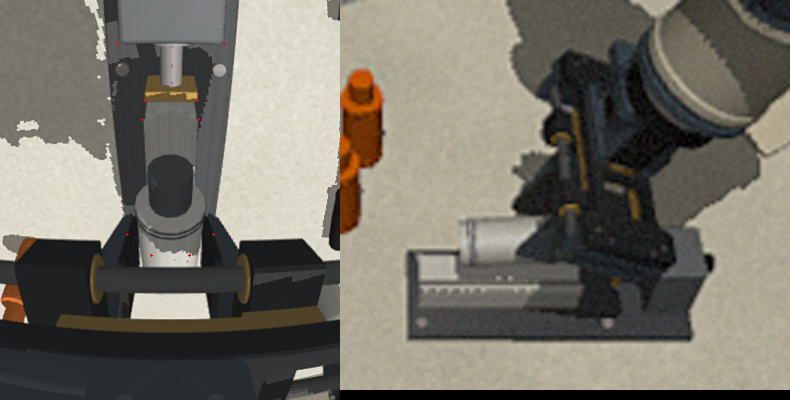

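Over the cradle, barrel, V and pad all line up at crop column 170–171, and the barrel is level in the scene crop. I'll lower it to contact.

Run:
```python
from ov import *
R3=ori(YAW,115);a=np.radians(YAW);X=np.array([np.cos(a),np.sin(a),0]);Y=np.array([-X[1],X[0],0])
fx=lambda f:np.array([f@X,f@Y,f[2]])
ctrl.move_l(tcp(G(-5,0,75),R3),vel=.06)
ctrl.sleep(.3);f0=ctrl.current_contact_force()
hit=ctrl.move_l(tcp(G(-5,0,50),R3),vel=.015,contact_N=4)
g=ctrl.current_tool_pos()-.019*R3[:,1]
ctrl.sleep(.3);print(hit,"grasp z",g[2],fx(ctrl.current_contact_force()-f0),ctrl.current_wrist_torque(),ctrl.current_t())
```

```text
True grasp z 0.05879247021547973 [ 1.1588 -0.2623  7.6978] [-0.0499 -0.0436  0.1455] 16.6917
```

Run:
```python
from ov import *
R3=ori(YAW,115);a=np.radians(YAW);X=np.array([np.cos(a),np.sin(a),0]);Y=np.array([-X[1],X[0],0])
fx=lambda f:np.array([f@X,f@Y,f[2]])
ctrl.command_gripper(.6);ctrl.sleep(.5);f0=ctrl.current_contact_force();print(fx(f0),ctrl.current_grip_width())
p=ctrl.current_tool_pos();R=ctrl.current_eef_rot();im=ctrl.read_camera("wrist")
s=cv2.resize(ctrl.read_camera("scene")[110:240,320:470],None,fx=3,fy=3,interpolation=cv2.INTER_CUBIC)
H=np.zeros((400,790,3),np.uint8);H[:,:340]=im[:,150:490];H[:390,340:]=s
cv2.imwrite("pics/w5.png",H)
print(ctrl.current_t())
```

```text
[-0.1829 -0.6275  0.5677] 0.600396166526522
17.7667
```

View pics/w5.png

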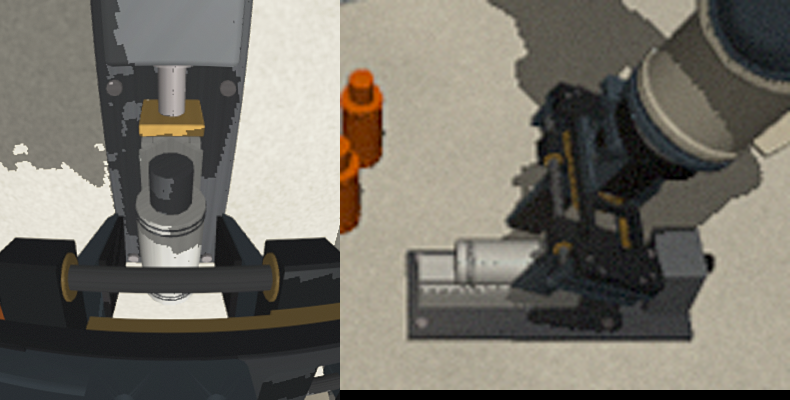

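The barrel lies in the V with its nose clear of the pad: nose at crop (171,180), pad at row 133. Next I'll regrip it as seated and slide it until it touches the stop.

```bash
cat >> ov.py <<'E'
R3=ori(YAW,115);_a=np.radians(YAW);X=np.array([np.cos(_a),np.sin(_a),0]);Y=np.array([-X[1],X[0],0])
def ff():
    s=[]
    for _ in range(8): s.append(ctrl.current_contact_force());ctrl.sleep(.02)
    f=np.mean(s,0); return np.array([f@X,f@Y,f[2]])
E
python3 - <<'E'
from ov import *
p=ctrl.current_tool_pos()
print("free",ff());ctrl.command_gripper(.2);ctrl.sleep(.3)
print("grip",ff(),ctrl.current_grip_width()*91)
for d in (5,10,15,18,20,21,22,23,24,25,26,27,28,29,30):
    ctrl.move_l(p+X*d/1e3,vel=.03);ctrl.sleep(.1);f=ff();print(d,f,ctrl.current_t())
    if f[0]<-4.5: break
np.save("p0.npy",p)
E
```

```text
free [ 0.1125  0.1902 -0.2003]
grip [-0.7707 -3.5702  2.0408] 37.83705504063823
5 [ 0.5096 -4.2634  4.8198] 19.3
10 [-0.6989 -4.9491  5.1686] 19.85
15 [-1.0135 -4.9861  5.1745] 20.4
18 [-1.9605 -5.5516  5.2786] 20.8833
20 [-2.8507 -5.4014  5.1495] 21.3667
21 [-3.8605 -5.4842  4.8519] 21.85
22 [-4.2432 -5.7787  4.4265] 22.3333
23 [-4.3252 -6.2659  4.6708] 22.8167
24 [-4.7452 -5.7209  4.4435] 23.3
```

The side force of about 5 N shows the tool sits a little to +Y of the V. I'll relieve that and look before going on.

Run:
```python
from ov import *
p=ctrl.current_tool_pos();f=ff();y=0
k=0
for i in range(8):
    if f[1]>-1: break
    y-=.0003;ctrl.move_l(p+Y*y,vel=.02);ctrl.sleep(.1);f=ff();print(round(y*1e3,2),f)
print(ctrl.current_wrist_torque(),ctrl.current_t())
im=ctrl.read_camera("wrist")
s=cv2.resize(ctrl.read_camera("scene")[110:240,320:470],None,fx=3,fy=3,interpolation=cv2.INTER_CUBIC)
H=np.zeros((400,790,3),np.uint8);H[:,:340]=im[:,150:490];H[:390,340:]=s
cv2.imwrite("pics/w6.png",H)
```

```text
-0.3 [-1.2178 -2.4738  3.4279]
-0.6 [-1.1046  1.2652  3.5599]
[-0.2602  0.49   -0.1486] 24.4
```

View pics/w6.png

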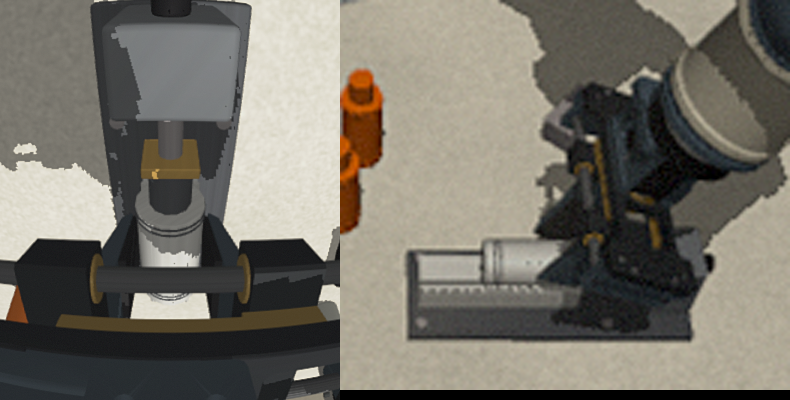

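The nose is now right at the pad (crop (171,180)), with the grip still tight. I'll continue in small steps, watching the force slope for 1 N/mm and trimming the side force.

Run:
```python
from ov import *
p=ctrl.current_tool_pos()+Y*.0001
L=[]
for d in range(0,12):
    ctrl.move_l(p+X*d/1e3,vel=.02);ctrl.sleep(.1);f=ff();L.append(f[0]);print(d,f,round(ctrl.current_t(),2))
    if abs(f[1])>1.5: p=p+Y*f[1]*.5e-4
    if f[0]<-7: break
```

```text
0 [-1.503   0.2822  2.2668] 24.98
1 [-2.5017 -0.694   1.8945] 25.47
2 [-2.4542 -0.8678  1.2443] 25.95
3 [-3.2468 -1.7374  1.2343] 26.43
4 [-4.7244 -1.3033  1.4179] 26.92
5 [-4.8958 -1.6587  1.2295] 27.4
6 [-5.0104 -1.3436  1.4701] 27.88
7 [-6.6544 -1.427   1.6051] 28.37
8 [-7.1643 -1.9098  1.2937] 28.85
```

Run:
```python
from ov import *
p=ctrl.current_tool_pos()
for d in (1,2,2.5):
    ctrl.move_l(p+X*d/1e3-Y*.0001,vel=.02);ctrl.sleep(.15);f=ff();print(d,f,round(ctrl.current_t(),2))
p=ctrl.current_tool_pos();R=ctrl.current_eef_rot();im=ctrl.read_camera("wrist");np.savez("w7.npz",p=p,R=R)
print((p-.019*R[:,1]-np.r_[O,0])@np.c_[X,Y,[0,0,1]]*1e3, ctrl.current_grip_width()*91)
for q in F2W(np.array([(84,-14,74),(84,14,74),(108,-25,80),(108,25,80),(75,14,74),(75,-14,74)])/1e3,O,YAW): print(wproj(q,p,R))
c=cv2.resize(im[80:280,270:370],None,fx=4,fy=4,interpolation=cv2.INTER_CUBIC)[:600]
s=cv2.resize(ctrl.read_camera("scene")[150:230,325:455],None,fx=3,fy=3,interpolation=cv2.INTER_CUBIC)
H=np.zeros((600,790,3),np.uint8);H[:,:400]=c;H[:240,400:]=s
cv2.imwrite("pics/w7.png",H)
```

```text
1 [-8.2008 -2.0383  0.8366] 29.38
2 [-8.3657 -2.2706  0.3894] 29.92
2.5 [-8.9781 -2.6785  0.5946] 30.45
[27.7549 -0.4539 58.603 ] 37.87574948651356
[349.0728 178.1929]
[289.7582 178.1251]
[379.7886 141.8234]
[258.9754 141.7128]
[290.8915 192.5465]
[347.9524 192.6163]
```

View pics/w7.png

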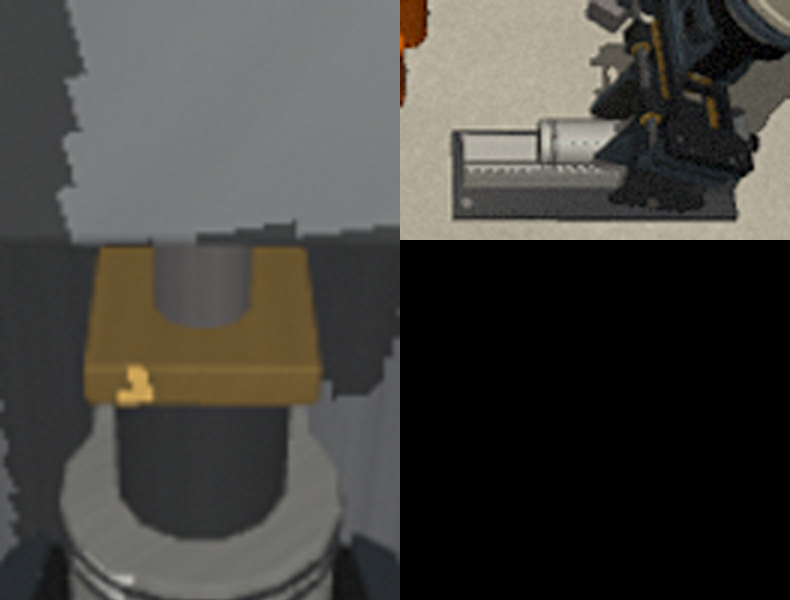

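The pad edge sits at about row 181 in the wrist image, against a model of 178 for x=84 and 192.5 for x=75. That puts travel at about 7 mm, with 9 N on the tool including cradle friction. I'll trim the side force, press slightly more and settle.

Run:
```python
from ov import *
p=ctrl.current_tool_pos()
p=p-Y*.00025-np.array([0,0,.00015]);ctrl.move_l(p,vel=.02);ctrl.sleep(.2);print(ff())
for d in (.6,1.2):
    ctrl.move_l(p+X*d/1e3,vel=.02);ctrl.sleep(.3);print(d,ff(),round(ctrl.current_t(),2))
ctrl.sleep(1);print(ff(),ff())
p=ctrl.current_tool_pos();R=ctrl.current_eef_rot();im=ctrl.read_camera("wrist")
for q in F2W(np.array([(84,0,74),(75,0,74),(108,0,80)])/1e3,O,YAW): print(wproj(q,p,R))
c=cv2.cvtColor(im,cv2.COLOR_BGR2HSV)[:,300:340];m=((c[...,0]>10)&(c[...,0]<30)&(c[...,1]>120)).mean(1);r=np.where(m[100:230]>.5)[0]+100;print("brass rows",r.min(),r.max())
g=im[:,290:300].mean(axis=(1,2));print(np.round(g[130:150]))
print(ctrl.current_grip_width()*91,np.abs(ctrl.current_dq()).max())
```

```text
[-5.2699  0.2134  4.5088]
0.6 [-8.3679 -0.9633  3.9507] 31.82
1.2 [-10.2183  -1.2192   3.788 ] 32.5
[-10.4533  -1.2624   4.1505] [-10.2303  -1.612    3.8757]
[319.3076 178.702 ]
[319.3203 193.1246]
[319.2312 141.8382]
brass rows 160 180
[123. 122. 122. 122. 122. 122. 121. 121. 121. 115. 105.  91.  65.  64.
  65.  66.  66.  67.  68.  68.]
37.39493567022585 0.06369544780785384
```

Camera travel is about 7.5–8 mm. The mean of the two friction directions gives about 8.2 N, so I'll add 0.8 mm, hold, and hand in.

Run:
```python
from ov import *
p=ctrl.current_tool_pos()
ctrl.move_l(p+X*.0008-Y*.0001,vel=.02);ctrl.sleep(1.5);print(ff(),ctrl.current_t())
p=ctrl.current_tool_pos();R=ctrl.current_eef_rot();im=ctrl.read_camera("wrist")
print([wproj(q,p,R)[1] for q in F2W(np.array([(84,0,74),(75,0,74)])/1e3,O,YAW)])
c=cv2.cvtColor(im,cv2.COLOR_BGR2HSV)[:,300:340];m=((c[...,0]>10)&(c[...,0]<30)&(c[...,1]>120)).mean(1);r=np.where(m[100:230]>.5)[0]+100;print("brass rows",r.min(),r.max())
H=np.zeros((360,790,3),np.uint8);H[:,:400]=cv2.resize(im[120:300,220:420],None,fx=2,fy=2);H[:240,400:]=cv2.resize(ctrl.read_camera("scene")[150:230,325:455],None,fx=3,fy=3)
cv2.imwrite("pics/w8.png",H)
```

```text
[-10.3534  -2.3998   1.4485] 35.7
[np.float64(178.66010305135399), np.float64(193.08238123053806)]
brass rows 160 180
```

View pics/w8.png

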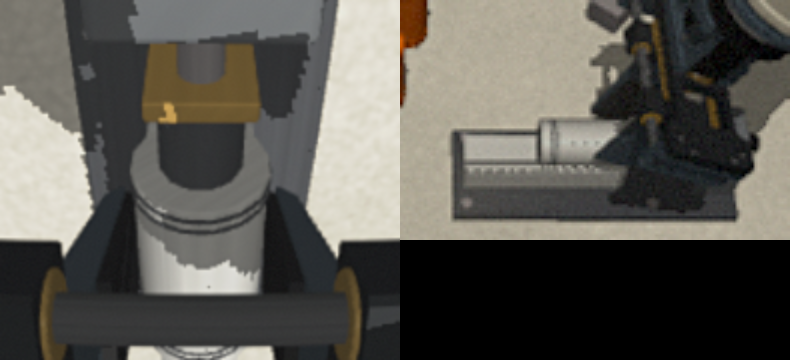

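Run:
```python
from ov import *
print(ff(),ctrl.current_grip_width()*91,ctrl.current_t());ctrl.sign_off()
```

```text
[-10.2651  -1.9862   1.3525] 37.43920820734527 35.9333
the job is handed in; nothing more can be done
```

I handed the job in at 35.9 s with the robot still gripping the barrel and pressing it against the stop. `sign_off` reports no verdict, so I don't know that it passed.

I picked up the standing grey barrel, laid it in the V with its nose clear of the stop, and let go so it could settle. I then gripped it again and slid it onto the brass pad.

**Last checks:**
- **Press force:** the tool felt a steady 10.3 N along the cradle. That includes some cradle friction, so I put the force on the stop at about 8–9 N.
- **Stop travel:** the wrist camera gave about 8 mm, good to about 1.5 mm. That is slightly less than the force reading suggests, but both sit inside the 6–12 N window.
- **Seating:** in the pictures the nose is centred on the pad and the barrel lies down in the V. The tool also reads about 2 N sideways and 1.4 N of downward push. I did not measure the barrel's height or angle separately.
- **Other things on the bench:** I didn't compare their positions before and after, but nothing in the readings suggested the robot touched them.

**What disagreed:**
- **Sideways force:** it reached about 6 N during the slide because the fixture position from the cameras was slightly off. I trimmed it by moving the tool sideways.
- **Friction:** it shifted the force reading by up to about 3.5 N when I made those corrections, so I checked the force against the pad position as well.

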